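Shut the kit drawer and present the specimen tray

ROBOT

A 7-joint arm with a two-finger parallel gripper is mounted at the origin on the work surface. World frame = base frame: x ahead of the robot, y to its left, z up, the work surface at z = 0. Lengths are in m, angles in rad, forces in N, time in s.
With the tool pointing down it reaches from about 0.4 to 0.85 m from the base axis. Payload 10.4 kg.
Tool frame: the origin (TCP) lies at the very end of the fingers, on their centre line; the grasp point (between the pads) lies 19 mm behind it; z points along the fingers, y is the line along which they close (so a half turn about z gives the same grasp; the last joint's range is limited). The gripper opens to 87 mm and grips with 3 to 60 N. Pads are 19 mm wide; open, the fingers measure 117 mm over their backs; the gripper's body (75 mm by 190 mm) begins 51 mm behind the grasp point.
Start: joints at [1.217, 0.332, -0.065, 1.46, 0.022, 1.35, -0.088], TCP at [0.203, -0.591, 0.223] pointing down, gripper open.
Joint ranges: [-2.6, 2.6], [-0.5, 2.12], [-1.47, 1.34], [0.16, 2.42], [-1.27, 4.41], [0.06, 2.06], [-2.6, 2.6]. Speed limits (rad/s): [2.22, 2.22, 2.79, 2.79, 3.14, 3.14, 3.14].

INTERFACE

Orientations are given as a unit quaternion [x, y, z, w].
In Python, from bench import env, vision gives the robot as it stands.
- The arm moves only by the tool carry_out, never from a script. Its argument "plan" is a list of rows, each an object of numbers: "dx", "dy", "dz": the shift along the tool's x, y, z in m; "rx", "ry", "rz": the turn, a rotation vector about the tool's x, y, z in rad; "claw": the closure, from 0 (fully open) to 1 (shut). In form: [{"dx": .., "dy": .., "dz": .., "rx": .., "ry": .., "rz": .., "claw": ..}, ...]. A call has 1 to 8 rows; each row is the pose to reach, as a shift and turn from the pose commanded when the call began, along the tool's axes at that moment; what a row does not reach only later rows make up. A row lasts 1/12 s, in which the tool goes at most 41.7 mm and 7.16 degrees, less where a joint would pass 70% of its speed; a pose out of reach is approached as far as the arm can. A call with a gripper value outside its range is refused whole. The fingers move at their own pace and stop on an object; "grip_force" is the grip in N (left out, the last holds). Time passes only in rows, so rows that repeat a pose let the fingers close. It gives the time, the measured TCP pose, the force, the opening and the grip force at its end, in the units of the state.
- env.get_state(): the state, without advancing time (a new reading comes with each control period).
- vision.read_camera(name): name is "scene" or "top" or "wrist"; returns a dict with "image" (480x640x3 uint8, red, green, blue), "fx", "fy", "cx", "cy" (pixels), "R" (3x3) and "t" (3): a world point X has camera coordinates R X + t. Camera axes: x right, y down, z forward; pixel columns grow to the right and rows downward; lengths in m; the calibration is good to about 2 mm. A picture is of the moment at which its call begins. There is no depth.
- env.job_done(): hands the job in; it is judged then, once.
The state is a dict: "t": time; "q": joint angles; "joint_velocities": joint speeds; "tau": joint torques, N m; "eef_pos": TCP position; "ee_rot": TCP orientation; "contact_force": force on the tool from outside, world axes, zero at the start; "torque": the same for the moment, N m; "grip_width": opening from 0.0 (shut) to 1.0 (fully open); "gripper_force": force on a finger pad.
Only numpy, scipy, OpenCV 4.12 (cv2) and the standard library are available. Lean on these libraries where they do the work, as an engineer would, in place of code of your own. Each camera call takes 0.05 s, during which the arm holds its last target. There are 200 camera calls.

TASK

First push the open drawer of the small dissecting-kit cabinet fully home, until it drops in at its detent. Then lift the white specimen tray by its upright handle and carry it, without tipping it, so that the loose round oak gall stays in its pocket, to the dissecting pan; leave the jar, the beaker and the brush alone. Do not set the tray down: finish while still holding it, level and still, over the middle of the pan with its underside about 15 cm above the bench, the drawer still shut.

Things in the scene. Friction and masses are not known exactly. Their poses are not given: they have to be found in the camera images.
- kit_drawer0 (a joint): how far the drawer of the kit cabinet is open, m: 0 = fully home, larger = pulled out along the cabinet's -x (towards the robot). Slides with about 1 to 2 N; a sprung detent resists with up to about 6 N more between 16 and 7 mm open, and draws the drawer home to 0 from below about 5 mm
- kit_drawer0_handle (a point): middle of the drawer's steel bar handle, a round bar 11 mm thick and 121 mm long, level, along its own y, 35 mm out from the drawer's front, 54 mm above the bench (moves with the drawer). Its x axis points into the cabinet, the way to push. The cabinet (beige, white drawer front, fixed to the bench) is 200 mm deep, 220 mm wide and 85 mm high
- tray: loose white plastic specimen tray, 190 mm (its x) by 90 mm (its y), base plate 6 mm thick; about 0.22 kg. Origin: centre of its underside; z up. Two shallow round pockets, centred 60 mm either side of the middle along x, each 52 mm inside with a rim 4.5 mm high; one of them (+x) holds the gall
- tray_handle (a point): grasp point on the tray's upright handle, a plain slab in the middle of the tray, 50 mm long (tray x), 14 mm thick (tray y), its top 72 mm above the tray's underside; this point is on its centre line 54 mm above the underside. Axes as the tray's
- tray_pocket (a point): centre of the pocket that holds the gall, 60 mm along the tray's +x from the middle, 21 mm above the tray's underside (where the gall's centre is when it lies in the middle of the pocket)
- gall_center (a point): centre of the oak gall, a loose hard brown ball 30 mm across, about 18 g, that can roll about 11 mm either way inside its pocket and rolls out over the rim when the tray tips far
- pan_middle (a point): centre of the dissecting pan, at rim height (28 mm above the bench): open aluminium pan with a dark floor, 160 mm (x) by 200 mm (y), fixed, lying on a white absorbent sheet
- jar: bystander: closed specimen jar, 56 mm across, 85 mm high; origin at the centre of its underside
- beaker: bystander: open glass beaker, 64 mm across, 80 mm high; origin at the centre of its underside
- brush: bystander: small brush lying on the bench, 150 mm long along its x

How it is judged:
By the outcome, as a careful person would: the job done as asked, in the order asked, and still so for the second after the job is handed in, while the arm keeps its last pose, push and grip.
It also fails if it takes over 64 s, if anything falls off the work surface, if the arm or the gripper's body presses on something with over 40 N, if the wrist force passes 120 N, or if a joint passes its speed limit or range.

## Working session

There is one attempt and no reset: what is moved stays moved. The work goes in short steps, Python scripts to look and compute and a tool call to move; the robot and the scene stay as the last step left them, time stands still between calls to the robot, and variables do not carry over. Pictures are saved under pics/ and viewed, at most 10 in all, crops included, and the job is handed in when it is done.

Besides the shell and the picture viewer there is one more tool, called after "Request:" in YAML: its name, and indented under it one key for each argument. carry_out: Moves the arm, as the interface text tells. Its arguments: {"type":"object","properties":{"plan":{"type":"array","items":{"type":"object","properties":{"dx":{"type":"number"},"dy":{"type":"number"},"dz":{"type":"number"},"rx":{"type":"number"},"ry":{"type":"number"},"rz":{"type":"number"},"claw":{"type":"number"}}}},"grip_force":{"type":"number"}},"required":["plan"]}

```bash
mkdir -p pics; ls
cat > h.py <<'E'
import numpy as np, cv2
from bench import env, vision
from scipy.spatial.transform import Rotation as Rn
def snap(n,f):
    c=vision.read_camera(n); cv2.imwrite(f'pics/{f}.png',c['image'][:,:,::-1]); np.savez(f'pics/{f}.npz',**c); return c
def load(f): return np.load(f'pics/{f}.npz')
def onplane(c,u,v,z):
    R,t=c['R'],c['t']; C=-R.T@t; d=R.T@np.array([(u-c['cx'])/c['fx'],(v-c['cy'])/c['fy'],1]); return C+d*(z-C[2])/d[2]
def tri(obs):
    A=np.zeros((3,3));b=np.zeros(3)
    for c,u,v in obs:
        R,t=c['R'],c['t']; C=-R.T@t; d=R.T@np.array([(u-c['cx'])/c['fx'],(v-c['cy'])/c['fy'],1]); d/=np.linalg.norm(d)
        P=np.eye(3)-np.outer(d,d); A+=P;b+=P@C
    return np.linalg.solve(A,b)
def proj(c,X):
    p=c['R']@np.array(X)+c['t']; return np.array([c['fx']*p[0]/p[2]+c['cx'],c['fy']*p[1]/p[2]+c['cy']])
E
python3 - <<'E'
from h import *
snap('scene','s0');snap('top','t0');s=env.get_state()
for k in s: print(k,np.round(s[k],4))
print(np.round(Rn.from_quat(s['ee_rot']).as_matrix(),3))
for n in ('s0','t0'):
    c=load(n); print(-c['R'].T@c['t'], c['fx'])
E
```

```text
pics
t 0.1
q [ 1.2174  0.3328 -0.0647  1.4608  0.0216  1.3499 -0.0885]
joint_velocities [ 0.0012 -0.0011  0.0008 -0.0014 -0.     -0.0008  0.002 ]
tau [ 2.10000e-03 -6.24548e+01  2.51000e-02 -3.90720e+01 -6.13000e-02
  3.65000e-02  1.00000e-04]
eef_pos [ 0.2029 -0.5908  0.2219]
ee_rot [ 9.864e-01  1.646e-01 -1.000e-04 -6.000e-04]
contact_force [-0.0676 -0.3442 -0.4784]
torque [ 0.0476 -0.0133 -0.0145]
gripper_force 0.0
grip_width 1.0024
[[ 0.946  0.325 -0.   ]
 [ 0.325 -0.946  0.001]
 [-0.    -0.001 -1.   ]]
[1.00136133 0.35717682 0.89698397] 501.1104762666887
[0.38398438 0.02501498 1.1499688 ] 592.1963138172241
```

View pics/s0.png

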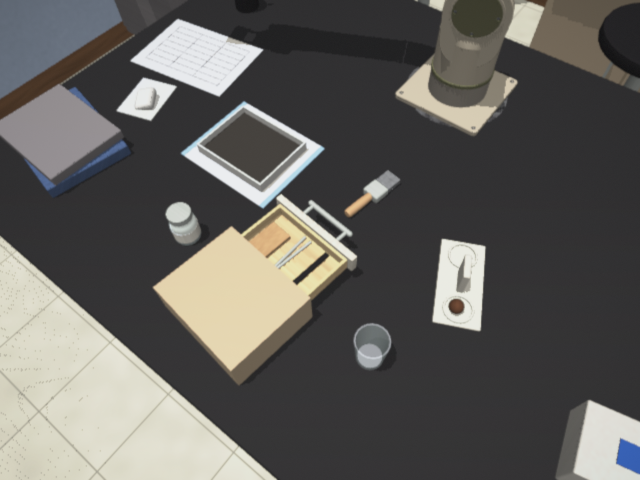

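View pics/t0.png

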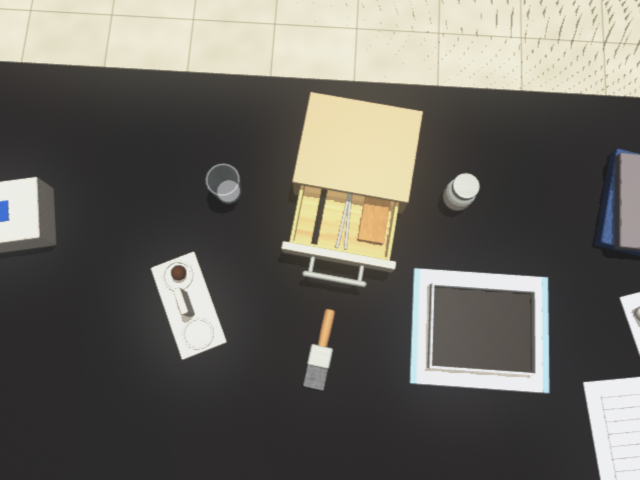

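Both views show the open drawer: its bar runs from (305,279) to (364,283) in the top view and (308,207) to (349,236) in the scene view. The tray corners in the top view are (152,267), (193,253), (226,343) and (184,357), with the gall at (179,273). The pan is near (482,330) in the top view and (252,147) in the scene view.

Run:
```python
from h import *
S=load('s0');T=load('t0');np.set_printoptions(precision=4,suppress=True)
def p(n,a,b): print(n,tri([(T,*a),(S,*b)]))
p('bar -',(305,275),(350,234)); p('bar +',(365,284),(307,206)); p('bar mid',(334.5,281),(330,220))
p('gall',(179,273),(457,307))
p('handle?',(183,304),(463,273))
p('pan mid',(482,330),(252,146))
print('bar ends z.054',[onplane(T,*q,.054)[:2] for q in((305,276),(366,284))])
print('tray corners z.006',[onplane(T,*q,.006)[:2] for q in((152,267),(193,253),(226,343),(184,357))], np.mean([onplane(T,*q,.006)[:2] for q in((152,267),(193,253),(226,343),(184,357))],0))
print('tray corners scene',[onplane(S,*q,.006)[:2] for q in((443,240),(486,243),(480,328),(434,323))],np.mean([onplane(S,*q,.006)[:2] for q in((443,240),(486,243),(480,328),(434,323))],0))
print('cab',[onplane(T,*q,.085)[:2] for q in((312,95),(422,113),(410,200),(295,183))])
print('front',[onplane(T,*q,.08)[:2] for q in((283,245),(395,265))])
print('pan',[onplane(T,*q,.028)[:2] for q in((430,283),(536,288),(534,376),(428,371))],[onplane(S,*q,.028)[:2] for q in((199,146),(249,108),(305,146),(260,186))])
print('jar',onplane(T,465,186,.085),'beaker',onplane(T,228,190,.0))
print('brush',[onplane(T,*q,.01)[:2] for q in((329,311),(314,388))])
```

```text
bar - [0.5463 0.0584 0.0515]
bar + [ 0.5382 -0.0566  0.0421]
bar mid [0.5393 0.0026 0.0439]
gall [0.5401 0.3041 0.0174]
handle? [0.4804 0.2819 0.0395]
pan mid [ 0.4665 -0.2826  0.0163]
bar ends z.054 [array([0.5442, 0.0578]), array([ 0.536 , -0.0566])]
tray corners z.006 [array([0.5512, 0.3587]), array([0.5836, 0.2817]), array([0.414, 0.201]), array([0.3832, 0.278 ])] [0.483  0.2798]
tray corners scene [array([0.4168, 0.2065]), array([0.3696, 0.2813]), array([0.5447, 0.3611]), array([0.5881, 0.2873])] [0.4798 0.284 ]
cab [array([0.8938, 0.066 ]), array([ 0.8693, -0.1479]), array([ 0.6941, -0.1295]), array([0.7142, 0.0868])]
front [array([0.5955, 0.1012]), array([ 0.5705, -0.1061])]
pan [array([ 0.5488, -0.1803]), array([ 0.5512, -0.3822]), array([ 0.3872, -0.3757]), array([ 0.3846, -0.1799])] [array([ 0.5477, -0.3732]), array([ 0.3847, -0.3636]), array([ 0.3998, -0.1752]), array([ 0.5509, -0.1811])]
jar [ 0.7275 -0.2318  0.085 ] beaker [0.7178 0.2258 0.    ]
brush [array([0.4858, 0.0088]), array([0.341 , 0.0288])]
```

Request:
carry_out:
  plan:
    - {"dx":0.464,"dy":-0.468,"dz":0.08,"rz":0.43,"claw":1}
    - {"dx":0.464,"dy":-0.468,"dz":0.08,"rz":0.43,"claw":1}
    - {"dx":0.464,"dy":-0.468,"dz":0.08,"rz":0.43,"claw":1}
    - {"dx":0.464,"dy":-0.468,"dz":0.08,"rz":0.43,"claw":1}
    - {"dx":0.464,"dy":-0.468,"dz":0.08,"rz":0.43,"claw":1}
    - {"dx":0.464,"dy":-0.468,"dz":0.08,"rz":0.43,"claw":1}
    - {"dx":0.464,"dy":-0.468,"dz":0.08,"rz":0.43,"claw":1}
    - {"dx":0.464,"dy":-0.468,"dz":0.08,"rz":0.43,"claw":1}

```text
$.plan[0]: bad value
```

Request:
carry_out:
  plan:
    - {"dx":0.464,"dy":-0.468,"dz":0.08,"rx":0.0,"ry":0.0,"rz":0.43,"claw":1.0}
    - {"dx":0.464,"dy":-0.468,"dz":0.08,"rx":0.0,"ry":0.0,"rz":0.43,"claw":1.0}
    - {"dx":0.464,"dy":-0.468,"dz":0.08,"rx":0.0,"ry":0.0,"rz":0.43,"claw":1.0}
    - {"dx":0.464,"dy":-0.468,"dz":0.08,"rx":0.0,"ry":0.0,"rz":0.43,"claw":1.0}
    - {"dx":0.464,"dy":-0.468,"dz":0.08,"rx":0.0,"ry":0.0,"rz":0.43,"claw":1.0}
    - {"dx":0.464,"dy":-0.468,"dz":0.08,"rx":0.0,"ry":0.0,"rz":0.43,"claw":1.0}
    - {"dx":0.464,"dy":-0.468,"dz":0.08,"rx":0.0,"ry":0.0,"rz":0.43,"claw":1.0}
    - {"dx":0.464,"dy":-0.468,"dz":0.08,"rx":0.0,"ry":0.0,"rz":0.43,"claw":1.0}
  grip_force: 20

```text
t: 0.77
eef_pos: [0.3469, -0.2919, 0.1821]
ee_rot: [0.999, -0.05, -0.0, 0.0]
contact_force: [0.5, -0.3, 0.5]
grip_width: 0.481
gripper_force: 0.0
```

Request:
carry_out:
  plan:
    - {"dx":0.112,"dy":-0.307,"dz":0.04,"rx":0.0,"ry":0.0,"rz":0.0,"claw":1.0}
    - {"dx":0.112,"dy":-0.307,"dz":0.04,"rx":0.0,"ry":0.0,"rz":0.0,"claw":1.0}
    - {"dx":0.112,"dy":-0.307,"dz":0.04,"rx":0.0,"ry":0.0,"rz":0.0,"claw":1.0}
    - {"dx":0.112,"dy":-0.307,"dz":0.04,"rx":0.0,"ry":0.0,"rz":0.0,"claw":1.0}
    - {"dx":0.112,"dy":-0.307,"dz":0.04,"rx":0.0,"ry":0.0,"rz":0.0,"claw":1.0}
    - {"dx":0.112,"dy":-0.307,"dz":0.04,"rx":0.0,"ry":0.0,"rz":0.0,"claw":1.0}
    - {"dx":0.112,"dy":-0.307,"dz":0.04,"rx":0.0,"ry":0.0,"rz":0.0,"claw":1.0}
    - {"dx":0.112,"dy":-0.307,"dz":0.04,"rx":0.0,"ry":0.0,"rz":0.0,"claw":1.0}

```text
t: 1.43
eef_pos: [0.489, 0.003, 0.1422]
ee_rot: [0.999, -0.049, 0.0, -0.0]
contact_force: [1.4, -0.7, 0.2]
grip_width: 0.01
gripper_force: 0.0
```

Run:
```python
from h import *
c=snap('wrist','w1');s=env.get_state();print(np.round(s['eef_pos'],4),s['t'],s['grip_width'],-c['R'].T@c['t'])
print([proj(c,X) for X in([.544,.058,.054],[.536,-.057,.054],[.49,.0,.05])])
```

```text
[0.4907 0.0102 0.1418] 1.4833 0.009112920823895377 [ 0.55424368 -0.00439512  0.30308062]
[array([230.92376832, 177.22844979]), array([403.61277459, 172.05568824]), array([325.12702274, 245.36933923])]
```

View pics/w1.png

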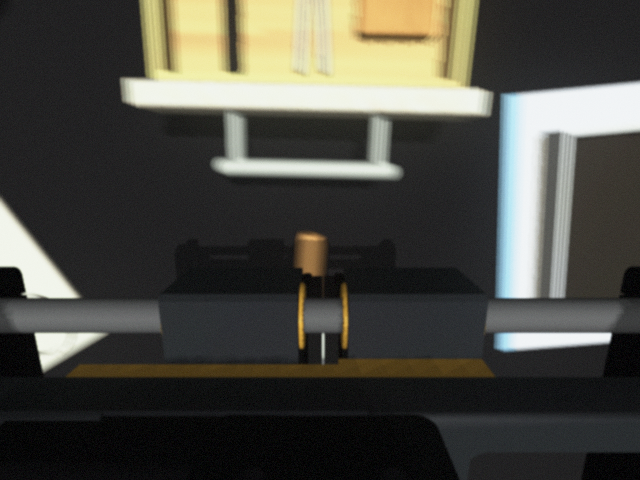

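Request:
carry_out:
  plan:
    - {"dx":0.0,"dy":0.0,"dz":0.03,"rx":0.0,"ry":0.0,"rz":0.0,"claw":1.0}
    - {"dx":0.0,"dy":0.0,"dz":0.06,"rx":0.0,"ry":0.0,"rz":0.0,"claw":1.0}
    - {"dx":0.0,"dy":0.0,"dz":0.085,"rx":0.0,"ry":0.0,"rz":0.0,"claw":1.0}
    - {"dx":0.0,"dy":0.0,"dz":0.1,"rx":0.0,"ry":0.0,"rz":0.0,"claw":1.0}
    - {"dx":0.0,"dy":0.0,"dz":0.1,"rx":0.0,"ry":0.0,"rz":0.0,"claw":1.0}
    - {"dx":0.01,"dy":0.0,"dz":0.1,"rx":0.0,"ry":0.0,"rz":0.0,"claw":1.0}
    - {"dx":0.02,"dy":0.0,"dz":0.1,"rx":0.0,"ry":0.0,"rz":0.0,"claw":1.0}
    - {"dx":0.03,"dy":0.0,"dz":0.1,"rx":0.0,"ry":0.0,"rz":0.0,"claw":1.0}

```text
t: 2.15
eef_pos: [0.5207, -0.0029, 0.044]
ee_rot: [0.999, -0.05, 0.001, 0.0]
contact_force: [0.6, -0.4, 1.4]
grip_width: 0.006
gripper_force: 0.0
```

Request:
carry_out:
  plan:
    - {"dx":0.006,"dy":-0.003,"dz":0.0,"rx":0.0,"ry":0.0,"rz":0.0,"claw":1.0}
    - {"dx":0.012,"dy":-0.005,"dz":0.0,"rx":0.0,"ry":0.0,"rz":0.0,"claw":1.0}
    - {"dx":0.02,"dy":-0.005,"dz":0.0,"rx":0.0,"ry":0.0,"rz":0.0,"claw":1.0}
    - {"dx":0.03,"dy":-0.005,"dz":0.0,"rx":0.0,"ry":0.0,"rz":0.0,"claw":1.0}
    - {"dx":0.04,"dy":-0.005,"dz":0.0,"rx":0.0,"ry":0.0,"rz":0.0,"claw":1.0}
    - {"dx":0.05,"dy":-0.005,"dz":0.0,"rx":0.0,"ry":0.0,"rz":0.0,"claw":1.0}
    - {"dx":0.06,"dy":-0.005,"dz":0.0,"rx":0.0,"ry":0.0,"rz":0.0,"claw":1.0}
    - {"dx":0.068,"dy":-0.005,"dz":0.0,"rx":0.0,"ry":0.0,"rz":0.0,"claw":1.0}

```text
t: 2.82
eef_pos: [0.5875, -0.0044, 0.0425]
ee_rot: [0.999, -0.05, 0.0, 0.0]
contact_force: [-1.6, -1.3, -0.3]
grip_width: 0.004
gripper_force: 0.7
```

Run:
```python
from h import *
c=snap('top','t1');s=env.get_state();print(np.round(s['eef_pos'],4),s['t'],s['contact_force'])
cv2.imwrite('pics/t1c.png',cv2.resize(c['image'][60:400,180:580,::-1],None,fx=1.75,fy=1.75))
```

```text
[ 0.5887 -0.0045  0.0426] 2.8667 [-0.18375686 -0.55810386  0.99878894]
```

View pics/t1c.png

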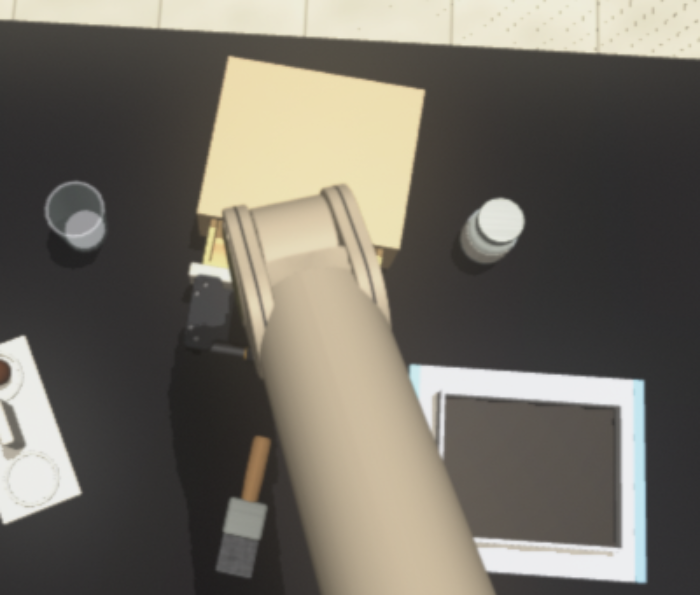

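The drawer is following: the left corner of its front is now at crop (190,268), with about 4–5 cm still open. The brush, jar and beaker haven't moved.

Request:
carry_out:
  plan:
    - {"dx":0.005,"dy":0.0,"dz":0.0,"rx":0.0,"ry":0.0,"rz":0.0,"claw":1.0}
    - {"dx":0.01,"dy":0.0,"dz":0.0,"rx":0.0,"ry":0.0,"rz":0.0,"claw":1.0}
    - {"dx":0.015,"dy":0.0,"dz":0.0,"rx":0.0,"ry":0.0,"rz":0.0,"claw":1.0}
    - {"dx":0.02,"dy":0.0,"dz":0.0,"rx":0.0,"ry":0.0,"rz":0.0,"claw":1.0}
    - {"dx":0.024,"dy":0.0,"dz":0.0,"rx":0.0,"ry":0.0,"rz":0.0,"claw":1.0}
    - {"dx":0.028,"dy":0.0,"dz":0.0,"rx":0.0,"ry":0.0,"rz":0.0,"claw":1.0}
    - {"dx":0.032,"dy":0.0,"dz":0.0,"rx":0.0,"ry":0.0,"rz":0.0,"claw":1.0}
    - {"dx":0.036,"dy":0.0,"dz":0.0,"rx":0.0,"ry":0.0,"rz":0.0,"claw":1.0}

```text
t: 3.53
eef_pos: [0.6225, -0.008, 0.0424]
ee_rot: [0.999, -0.05, -0.0, 0.0]
contact_force: [-9.3, -0.1, 2.3]
grip_width: 0.007
gripper_force: 5.1
```

Request:
carry_out:
  plan:
    - {"dx":0.003,"dy":0.0,"dz":0.0,"rx":0.0,"ry":0.0,"rz":0.0,"claw":1.0}
    - {"dx":0.006,"dy":0.0,"dz":0.0,"rx":0.0,"ry":0.0,"rz":0.0,"claw":1.0}
    - {"dx":0.009,"dy":0.0,"dz":0.0,"rx":0.0,"ry":0.0,"rz":0.0,"claw":1.0}
    - {"dx":0.011,"dy":0.0,"dz":0.0,"rx":0.0,"ry":0.0,"rz":0.0,"claw":1.0}
    - {"dx":0.012,"dy":0.0,"dz":0.0,"rx":0.0,"ry":0.0,"rz":0.0,"claw":1.0}
    - {"dx":0.012,"dy":0.0,"dz":0.0,"rx":0.0,"ry":0.0,"rz":0.0,"claw":1.0}

```text
t: 4.03
eef_pos: [0.6348, -0.009, 0.0425]
ee_rot: [0.999, -0.05, 0.0, -0.0]
contact_force: [-0.1, -0.3, -0.4]
grip_width: 0.004
gripper_force: 0.0
```

Request:
carry_out:
  plan:
    - {"dx":0.002,"dy":0.0,"dz":0.0,"rx":0.0,"ry":0.0,"rz":0.0,"claw":1.0}
    - {"dx":0.004,"dy":0.0,"dz":0.0,"rx":0.0,"ry":0.0,"rz":0.0,"claw":1.0}
    - {"dx":0.005,"dy":0.0,"dz":0.0,"rx":0.0,"ry":0.0,"rz":0.0,"claw":1.0}
    - {"dx":0.005,"dy":0.0,"dz":0.0,"rx":0.0,"ry":0.0,"rz":0.0,"claw":1.0}

```text
t: 4.37
eef_pos: [0.6379, -0.0092, 0.0423]
ee_rot: [0.999, -0.049, -0.002, 0.0]
contact_force: [-10.5, -0.4, 6.2]
grip_width: 0.006
gripper_force: 4.9
```

Request:
carry_out:
  plan:
    - {"dx":-0.02,"dy":0.0,"dz":0.0,"rx":0.0,"ry":0.0,"rz":0.0,"claw":1.0}
    - {"dx":-0.05,"dy":0.0,"dz":0.0,"rx":0.0,"ry":0.0,"rz":0.0,"claw":1.0}
    - {"dx":-0.08,"dy":0.0,"dz":-0.02,"rx":0.0,"ry":0.0,"rz":0.0,"claw":1.0}
    - {"dx":-0.1,"dy":0.0,"dz":-0.05,"rx":0.0,"ry":0.0,"rz":0.0,"claw":1.0}
    - {"dx":-0.12,"dy":-0.02,"dz":-0.08,"rx":0.0,"ry":0.0,"rz":-0.1,"claw":1.0}
    - {"dx":-0.14,"dy":-0.04,"dz":-0.11,"rx":0.0,"ry":0.0,"rz":-0.2,"claw":0.7}
    - {"dx":-0.16,"dy":-0.07,"dz":-0.13,"rx":0.0,"ry":0.0,"rz":-0.3,"claw":0.3}
    - {"dx":-0.18,"dy":-0.1,"dz":-0.13,"rx":0.0,"ry":0.0,"rz":-0.4,"claw":0.0}

```text
t: 5.03
eef_pos: [0.4719, 0.1096, 0.1771]
ee_rot: [0.988, 0.152, 0.004, 0.0]
contact_force: [1.0, 1.0, 0.6]
grip_width: 0.15
gripper_force: 0.0
```

Request:
carry_out:
  plan:
    - {"dx":0.003,"dy":-0.04,"dz":0.0,"rx":0.0,"ry":0.0,"rz":-0.05,"claw":0.0}
    - {"dx":0.006,"dy":-0.08,"dz":0.0,"rx":0.0,"ry":0.0,"rz":-0.1,"claw":0.0}
    - {"dx":0.009,"dy":-0.115,"dz":0.01,"rx":0.0,"ry":0.0,"rz":-0.14,"claw":0.0}
    - {"dx":0.012,"dy":-0.14,"dz":0.01,"rx":0.0,"ry":0.0,"rz":-0.14,"claw":0.0}
    - {"dx":0.012,"dy":-0.156,"dz":0.01,"rx":0.0,"ry":0.0,"rz":-0.14,"claw":0.0}
    - {"dx":0.012,"dy":-0.156,"dz":0.01,"rx":0.0,"ry":0.0,"rz":-0.14,"claw":0.0}
    - {"dx":0.012,"dy":-0.156,"dz":0.01,"rx":0.0,"ry":0.0,"rz":-0.14,"claw":0.0}
    - {"dx":0.012,"dy":-0.156,"dz":0.01,"rx":0.0,"ry":0.0,"rz":-0.14,"claw":0.0}

```text
t: 5.7
eef_pos: [0.4359, 0.2597, 0.1625]
ee_rot: [0.976, 0.218, 0.0, 0.0]
contact_force: [-0.7, -0.4, 0.1]
grip_width: 0.76
gripper_force: 0.0
```

Run:
```python
from h import *
c=snap('wrist','w2');t=snap('scene','s2');s=env.get_state();print(np.round(s['eef_pos'],4),s['t'],s['ee_rot'],s['grip_width'])
im=np.vstack([c['image'][:,:,::-1]*1]); cv2.imwrite('pics/s2c.png',cv2.resize(t['image'][150:400,140:500,::-1],None,fx=2,fy=2))
a=np.array([np.cos(.44),np.sin(.44)]);
for k in(-.025,.025): print(proj(c,[.4815+k*a[0],.282+k*a[1],.072]))
```

```text
[0.4361 0.2592 0.1625] 5.8 [9.76018657e-01 2.17686651e-01 1.91788556e-04 2.55798687e-04] 0.8481934618673921
[319.95689932 210.72910481]
[319.81494378 135.22378746]
```

View pics/w2.png

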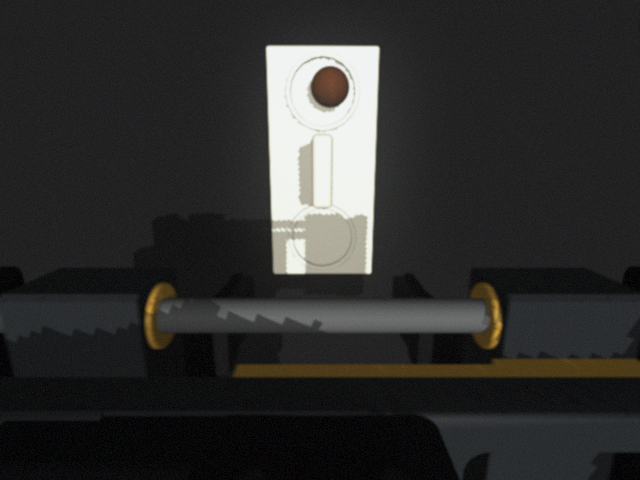

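View pics/s2c.png

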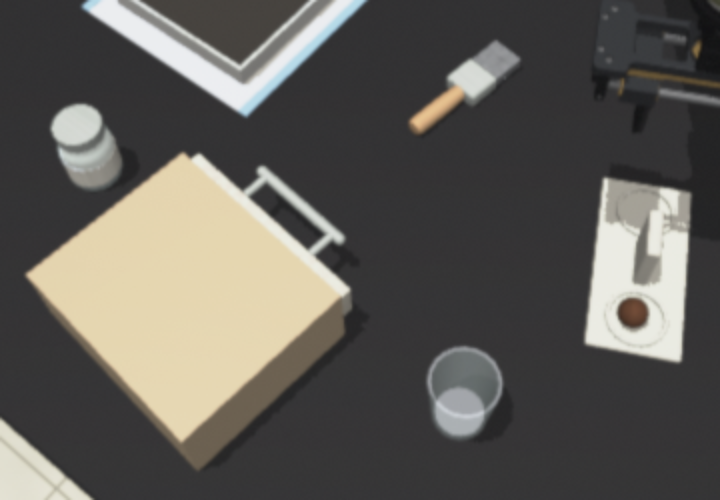

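The cabinet is shut flush. In the wrist view the tray handle's top runs from (322,135) to (322,207), in line with the tool, and the gall sits in its pocket at (330,87).

Run:
```python
from h import *
W=load('w2');S=load('s2');g=load('s0')
X=tri([(W,322,171),(S,467.5,266)]);print('handle top',X)
print('gall',tri([(W,330,87),(S,456,306.5)]), 'pan mid est', onplane(load('t0'),482,329.5,.028))
R=Rn.from_quat(env.get_state()['ee_rot']).as_matrix();print(R.T@(X-env.get_state()['eef_pos']))
```

```text
handle top [0.48381556 0.28252727 0.07395291]
gall [0.54123728 0.3030504  0.02088075] pan mid est [ 0.46667948 -0.27959184  0.028     ]
[ 0.0531142  -0.000853    0.08857983]
```

Request:
carry_out:
  plan:
    - {"dx":0.02,"dy":0.0,"dz":0.0,"rx":0.0,"ry":0.0,"rz":0.0,"claw":0.0}
    - {"dx":0.045,"dy":0.0,"dz":0.01,"rx":0.0,"ry":0.0,"rz":0.0,"claw":0.0}
    - {"dx":0.052,"dy":0.0,"dz":0.03,"rx":0.0,"ry":0.0,"rz":0.0,"claw":0.0}
    - {"dx":0.052,"dy":0.0,"dz":0.06,"rx":0.0,"ry":0.0,"rz":0.0,"claw":0.0}
    - {"dx":0.052,"dy":0.0,"dz":0.09,"rx":0.0,"ry":0.0,"rz":0.0,"claw":0.0}
    - {"dx":0.052,"dy":0.0,"dz":0.115,"rx":0.0,"ry":0.0,"rz":0.0,"claw":0.0}
    - {"dx":0.052,"dy":0.0,"dz":0.127,"rx":0.0,"ry":0.0,"rz":0.0,"claw":0.0}
    - {"dx":0.052,"dy":0.0,"dz":0.127,"rx":0.0,"ry":0.0,"rz":0.0,"claw":0.0}

```text
t: 6.47
eef_pos: [0.4814, 0.2807, 0.0331]
ee_rot: [0.976, 0.218, -0.002, 0.001]
contact_force: [-0.9, -0.3, 0.7]
grip_width: 1.001
gripper_force: 0.0
```

Request:
carry_out:
  plan:
    - {"dx":0.0,"dy":0.0,"dz":0.0,"rx":0.0,"ry":0.0,"rz":0.0,"claw":0.4}
    - {"dx":0.0,"dy":0.0,"dz":0.0,"rx":0.0,"ry":0.0,"rz":0.0,"claw":0.7}
    - {"dx":0.0,"dy":0.0,"dz":0.0,"rx":0.0,"ry":0.0,"rz":0.0,"claw":0.75}
    - {"dx":0.0,"dy":0.0,"dz":0.0,"rx":0.0,"ry":0.0,"rz":0.0,"claw":0.75}
    - {"dx":0.0,"dy":0.0,"dz":0.0,"rx":0.0,"ry":0.0,"rz":0.0,"claw":0.75}
    - {"dx":0.0,"dy":0.0,"dz":0.0,"rx":0.0,"ry":0.0,"rz":0.0,"claw":0.75}
    - {"dx":0.0,"dy":0.0,"dz":0.0,"rx":0.0,"ry":0.0,"rz":0.0,"claw":0.77}
    - {"dx":0.0,"dy":0.0,"dz":0.0,"rx":0.0,"ry":0.0,"rz":0.0,"claw":0.79}
  grip_force: 25

```text
t: 7.13
eef_pos: [0.4824, 0.2825, 0.0356]
ee_rot: [0.976, 0.219, 0.0, 0.0]
contact_force: [-0.0, -0.1, -0.5]
grip_width: 0.479
gripper_force: 0.0
```

Request:
carry_out:
  plan:
    - {"dx":0.0,"dy":0.0,"dz":0.0,"rx":0.0,"ry":0.0,"rz":0.0,"claw":0.8}
    - {"dx":0.0,"dy":0.0,"dz":0.0,"rx":0.0,"ry":0.0,"rz":0.0,"claw":0.81}
    - {"dx":0.0,"dy":0.0,"dz":0.0,"rx":0.0,"ry":0.0,"rz":0.0,"claw":0.82}
    - {"dx":0.0,"dy":0.0,"dz":0.0,"rx":0.0,"ry":0.0,"rz":0.0,"claw":0.83}
    - {"dx":0.0,"dy":0.0,"dz":0.0,"rx":0.0,"ry":0.0,"rz":0.0,"claw":0.84}
    - {"dx":0.0,"dy":0.0,"dz":0.0,"rx":0.0,"ry":0.0,"rz":0.0,"claw":0.86}
    - {"dx":0.0,"dy":0.0,"dz":0.0,"rx":0.0,"ry":0.0,"rz":0.0,"claw":1.0}
    - {"dx":0.0,"dy":0.0,"dz":0.0,"rx":0.0,"ry":0.0,"rz":0.0,"claw":1.0}
  grip_force: 25

```text
t: 7.8
eef_pos: [0.4824, 0.2825, 0.0354]
ee_rot: [0.976, 0.219, -0.0, 0.0]
contact_force: [1.1, -0.0, -0.6]
grip_width: 0.164
gripper_force: 25.0
```

Request:
carry_out:
  plan:
    - {"dx":0.0,"dy":0.0,"dz":0.0,"rx":0.0,"ry":0.0,"rz":0.0,"claw":1.0}
    - {"dx":0.0,"dy":0.0,"dz":-0.001,"rx":0.0,"ry":0.0,"rz":0.0,"claw":1.0}
    - {"dx":0.0,"dy":0.0,"dz":-0.003,"rx":0.0,"ry":0.0,"rz":0.0,"claw":1.0}
    - {"dx":0.0,"dy":0.0,"dz":-0.006,"rx":0.0,"ry":0.0,"rz":0.0,"claw":1.0}
    - {"dx":0.0,"dy":0.0,"dz":-0.01,"rx":0.0,"ry":0.0,"rz":0.0,"claw":1.0}
    - {"dx":0.0,"dy":0.0,"dz":-0.015,"rx":0.0,"ry":0.0,"rz":0.0,"claw":1.0}
    - {"dx":0.0,"dy":0.0,"dz":-0.02,"rx":0.0,"ry":0.0,"rz":0.0,"claw":1.0}
    - {"dx":0.0,"dy":0.0,"dz":-0.025,"rx":0.0,"ry":0.0,"rz":0.0,"claw":1.0}
  grip_force: 30

```text
t: 8.47
eef_pos: [0.4825, 0.2826, 0.0612]
ee_rot: [0.976, 0.219, 0.0, 0.0]
contact_force: [0.6, -0.3, -1.2]
grip_width: 0.158
gripper_force: 30.0
```

Request:
carry_out:
  plan:
    - {"dx":0.0,"dy":0.0,"dz":-0.007,"rx":0.0,"ry":0.0,"rz":0.0,"claw":1.0}
    - {"dx":0.0,"dy":0.0,"dz":-0.016,"rx":0.0,"ry":0.0,"rz":0.0,"claw":1.0}
    - {"dx":0.0,"dy":0.0,"dz":-0.026,"rx":0.0,"ry":0.0,"rz":0.0,"claw":1.0}
    - {"dx":0.0,"dy":0.0,"dz":-0.036,"rx":0.0,"ry":0.0,"rz":0.0,"claw":1.0}
    - {"dx":0.0,"dy":0.0,"dz":-0.046,"rx":0.0,"ry":0.0,"rz":0.0,"claw":1.0}
    - {"dx":0.0,"dy":0.0,"dz":-0.056,"rx":0.0,"ry":0.0,"rz":0.0,"claw":1.0}
    - {"dx":0.0,"dy":0.0,"dz":-0.066,"rx":0.0,"ry":0.0,"rz":0.0,"claw":1.0}
    - {"dx":0.0,"dy":0.0,"dz":-0.076,"rx":0.0,"ry":0.0,"rz":0.0,"claw":1.0}

```text
t: 9.13
eef_pos: [0.4824, 0.2826, 0.1376]
ee_rot: [0.976, 0.219, 0.0, 0.0]
contact_force: [0.9, 0.9, -3.8]
grip_width: 0.158
gripper_force: 30.0
```

Request:
carry_out:
  plan:
    - {"dx":0.0,"dy":0.0,"dz":-0.01,"rx":0.0,"ry":0.0,"rz":0.0,"claw":1.0}
    - {"dx":0.0,"dy":0.0,"dz":-0.019,"rx":0.0,"ry":0.0,"rz":0.0,"claw":1.0}
    - {"dx":0.0,"dy":0.0,"dz":-0.027,"rx":0.0,"ry":0.0,"rz":0.0,"claw":1.0}
    - {"dx":0.0,"dy":0.0,"dz":-0.034,"rx":0.0,"ry":0.0,"rz":0.0,"claw":1.0}
    - {"dx":0.0,"dy":0.0,"dz":-0.04,"rx":0.0,"ry":0.0,"rz":0.0,"claw":1.0}
    - {"dx":0.0,"dy":0.0,"dz":-0.045,"rx":0.0,"ry":0.0,"rz":0.0,"claw":1.0}
    - {"dx":0.0,"dy":0.0,"dz":-0.048,"rx":0.0,"ry":0.0,"rz":0.0,"claw":1.0}
    - {"dx":0.0,"dy":0.0,"dz":-0.049,"rx":0.0,"ry":0.0,"rz":0.0,"claw":1.0}

```text
t: 9.8
eef_pos: [0.4825, 0.2826, 0.1859]
ee_rot: [0.976, 0.219, 0.0, 0.0]
contact_force: [-0.0, 0.1, -2.8]
grip_width: 0.156
gripper_force: 30.0
```

Run:
```python
from h import *
c=snap('wrist','w3');t=snap('scene','s3');s=env.get_state();print(np.round(s['eef_pos'],4),s['t'],np.round(s['ee_rot'],4),s['grip_width'],s['contact_force'],s['torque'])
cv2.imwrite('pics/m3.png',np.hstack([c['image'][:320,160:500,::-1],t['image'][150:470,300:640,::-1]]))
```

```text
[0.4824 0.2826 0.1854] 9.9 [ 0.9758  0.2186 -0.      0.    ] 0.15781240849937495 [ 0.12185703 -0.66855111 -3.0278989 ] [ 0.04587306 -0.00428276 -0.03005066]
```

View pics/m3.png

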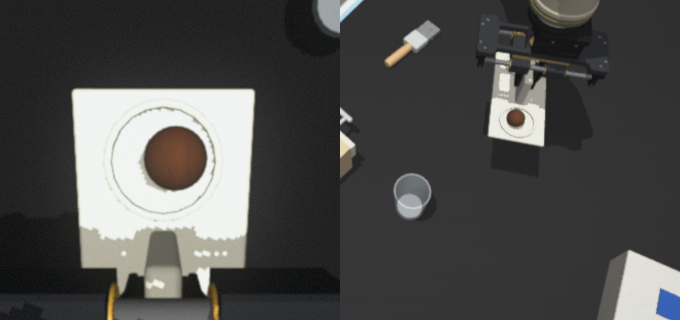

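The tray hangs level, with the gall inside its pocket at (176,158) in the montage. I'll carry it with a smooth 40-row profile.

Run:
```python
import numpy as np
t=np.arange(41)/40;s=10*t**3-15*t**4+6*t**5
P=np.round(np.outer(s,[-.2524,.5007]),3)
for k in range(5): print(np.round(P[8*k+1:8*k+9]-P[8*k],3).tolist())
```

```text
[[0.0, 0.0], [0.0, 0.001], [-0.001, 0.002], [-0.002, 0.004], [-0.004, 0.008], [-0.007, 0.013], [-0.01, 0.02], [-0.015, 0.029]]
[[-0.005, 0.011], [-0.011, 0.023], [-0.018, 0.037], [-0.026, 0.053], [-0.035, 0.07], [-0.044, 0.089], [-0.054, 0.109], [-0.065, 0.13]]
[[-0.011, 0.022], [-0.023, 0.045], [-0.034, 0.068], [-0.046, 0.091], [-0.058, 0.115], [-0.07, 0.138], [-0.081, 0.161], [-0.092, 0.183]]
[[-0.011, 0.021], [-0.021, 0.041], [-0.031, 0.06], [-0.039, 0.077], [-0.047, 0.093], [-0.054, 0.107], [-0.06, 0.119], [-0.066, 0.13]]
[[-0.004, 0.008], [-0.008, 0.015], [-0.01, 0.021], [-0.012, 0.024], [-0.013, 0.027], [-0.014, 0.028], [-0.014, 0.029], [-0.014, 0.029]]
```

Request:
carry_out:
  plan:
    - {"dx":0.0,"dy":0.0,"dz":0.0,"rx":0.0,"ry":0.0,"rz":0.0,"claw":1.0}
    - {"dx":0.0,"dy":0.001,"dz":0.0,"rx":0.0,"ry":0.0,"rz":0.0,"claw":1.0}
    - {"dx":-0.001,"dy":0.002,"dz":0.0,"rx":0.0,"ry":0.0,"rz":0.0,"claw":1.0}
    - {"dx":-0.002,"dy":0.004,"dz":0.0,"rx":0.0,"ry":0.0,"rz":0.0,"claw":1.0}
    - {"dx":-0.004,"dy":0.008,"dz":0.0,"rx":0.0,"ry":0.0,"rz":0.0,"claw":1.0}
    - {"dx":-0.007,"dy":0.013,"dz":0.0,"rx":0.0,"ry":0.0,"rz":0.0,"claw":1.0}
    - {"dx":-0.01,"dy":0.02,"dz":0.0,"rx":0.0,"ry":0.0,"rz":0.0,"claw":1.0}
    - {"dx":-0.015,"dy":0.029,"dz":0.0,"rx":0.0,"ry":0.0,"rz":0.0,"claw":1.0}

```text
t: 10.57
eef_pos: [0.4812, 0.2494, 0.1855]
ee_rot: [0.976, 0.219, 0.0, -0.0]
contact_force: [0.1, -0.8, -2.5]
grip_width: 0.164
gripper_force: 30.0
```

Request:
carry_out:
  plan:
    - {"dx":-0.005,"dy":0.011,"dz":0.0,"rx":0.0,"ry":0.0,"rz":0.0,"claw":1.0}
    - {"dx":-0.011,"dy":0.023,"dz":0.0,"rx":0.0,"ry":0.0,"rz":0.0,"claw":1.0}
    - {"dx":-0.018,"dy":0.037,"dz":0.0,"rx":0.0,"ry":0.0,"rz":0.0,"claw":1.0}
    - {"dx":-0.026,"dy":0.053,"dz":0.0,"rx":0.0,"ry":0.0,"rz":0.0,"claw":1.0}
    - {"dx":-0.035,"dy":0.07,"dz":0.0,"rx":0.0,"ry":0.0,"rz":0.0,"claw":1.0}
    - {"dx":-0.044,"dy":0.089,"dz":0.0,"rx":0.0,"ry":0.0,"rz":0.0,"claw":1.0}
    - {"dx":-0.054,"dy":0.109,"dz":0.0,"rx":0.0,"ry":0.0,"rz":0.0,"claw":1.0}
    - {"dx":-0.065,"dy":0.13,"dz":0.0,"rx":0.0,"ry":0.0,"rz":0.0,"claw":1.0}

```text
t: 11.23
eef_pos: [0.4776, 0.1029, 0.1856]
ee_rot: [0.976, 0.218, 0.0, 0.0]
contact_force: [0.5, 0.0, -3.1]
grip_width: 0.162
gripper_force: 30.0
```

Request:
carry_out:
  plan:
    - {"dx":-0.011,"dy":0.022,"dz":0.0,"rx":0.0,"ry":0.0,"rz":0.0,"claw":1.0}
    - {"dx":-0.023,"dy":0.045,"dz":0.0,"rx":0.0,"ry":0.0,"rz":0.0,"claw":1.0}
    - {"dx":-0.034,"dy":0.068,"dz":0.0,"rx":0.0,"ry":0.0,"rz":0.0,"claw":1.0}
    - {"dx":-0.046,"dy":0.091,"dz":0.0,"rx":0.0,"ry":0.0,"rz":0.0,"claw":1.0}
    - {"dx":-0.058,"dy":0.115,"dz":0.0,"rx":0.0,"ry":0.0,"rz":0.0,"claw":1.0}
    - {"dx":-0.07,"dy":0.138,"dz":0.0,"rx":0.0,"ry":0.0,"rz":0.0,"claw":1.0}
    - {"dx":-0.081,"dy":0.161,"dz":0.0,"rx":0.0,"ry":0.0,"rz":0.0,"claw":1.0}
    - {"dx":-0.092,"dy":0.183,"dz":0.0,"rx":0.0,"ry":0.0,"rz":0.0,"claw":1.0}

```text
t: 11.9
eef_pos: [0.472, -0.1024, 0.1857]
ee_rot: [0.976, 0.218, 0.0, 0.0]
contact_force: [-0.6, 0.5, -3.1]
grip_width: 0.161
gripper_force: 30.0
```

Request:
carry_out:
  plan:
    - {"dx":-0.011,"dy":0.021,"dz":0.0,"rx":0.0,"ry":0.0,"rz":0.0,"claw":1.0}
    - {"dx":-0.021,"dy":0.041,"dz":0.0,"rx":0.0,"ry":0.0,"rz":0.0,"claw":1.0}
    - {"dx":-0.031,"dy":0.06,"dz":0.0,"rx":0.0,"ry":0.0,"rz":0.0,"claw":1.0}
    - {"dx":-0.039,"dy":0.077,"dz":0.0,"rx":0.0,"ry":0.0,"rz":0.0,"claw":1.0}
    - {"dx":-0.047,"dy":0.093,"dz":0.0,"rx":0.0,"ry":0.0,"rz":0.0,"claw":1.0}
    - {"dx":-0.054,"dy":0.107,"dz":0.0,"rx":0.0,"ry":0.0,"rz":0.0,"claw":1.0}
    - {"dx":-0.06,"dy":0.119,"dz":0.0,"rx":0.0,"ry":0.0,"rz":0.0,"claw":1.0}
    - {"dx":-0.066,"dy":0.13,"dz":0.0,"rx":0.0,"ry":0.0,"rz":0.0,"claw":1.0}

```text
t: 12.57
eef_pos: [0.4679, -0.2473, 0.1856]
ee_rot: [0.976, 0.218, 0.0, 0.0]
contact_force: [0.8, -0.6, -3.4]
grip_width: 0.157
gripper_force: 30.0
```

Request:
carry_out:
  plan:
    - {"dx":-0.004,"dy":0.008,"dz":0.0,"rx":0.0,"ry":0.0,"rz":0.0,"claw":1.0}
    - {"dx":-0.008,"dy":0.015,"dz":0.0,"rx":0.0,"ry":0.0,"rz":0.0,"claw":1.0}
    - {"dx":-0.01,"dy":0.021,"dz":0.0,"rx":0.0,"ry":0.0,"rz":0.0,"claw":1.0}
    - {"dx":-0.012,"dy":0.024,"dz":0.0,"rx":0.0,"ry":0.0,"rz":0.0,"claw":1.0}
    - {"dx":-0.013,"dy":0.027,"dz":0.0,"rx":0.0,"ry":0.0,"rz":0.0,"claw":1.0}
    - {"dx":-0.014,"dy":0.028,"dz":0.0,"rx":0.0,"ry":0.0,"rz":0.0,"claw":1.0}
    - {"dx":-0.014,"dy":0.029,"dz":0.0,"rx":0.0,"ry":0.0,"rz":0.0,"claw":1.0}
    - {"dx":-0.014,"dy":0.029,"dz":0.0,"rx":0.0,"ry":0.0,"rz":0.0,"claw":1.0}

```text
t: 13.23
eef_pos: [0.4684, -0.2778, 0.1855]
ee_rot: [0.976, 0.219, 0.0, 0.0]
contact_force: [-0.7, -0.1, -3.5]
grip_width: 0.161
gripper_force: 30.0
```

Run:
```python
from h import *
c=snap('wrist','w4');t=snap('scene','s4');o=snap('top','t4');s=env.get_state();print(np.round(s['eef_pos'],4),s['t'],np.round(s['ee_rot'],4),s['grip_width'],s['contact_force'],np.abs(s['joint_velocities']).max())
a=cv2.resize(o['image'][60:400,180:580,::-1],(376,320))
cv2.imwrite('pics/m4.png',np.hstack([c['image'][:320,160:500,::-1],a]));cv2.imwrite('pics/s4c.png',cv2.resize(t['image'][60:310,100:420,::-1],None,fx=2,fy=2))
```

```text
[ 0.4684 -0.2777  0.1855] 13.3833 [9.758e-01 2.189e-01 1.000e-04 0.000e+00] 0.16134208260064123 [-1.33106569  0.0796587  -2.63945971] 0.0014959523034901129
```

View pics/m4.png

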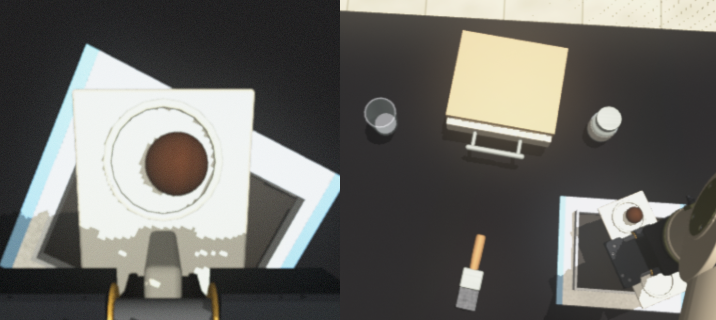

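View pics/s4c.png

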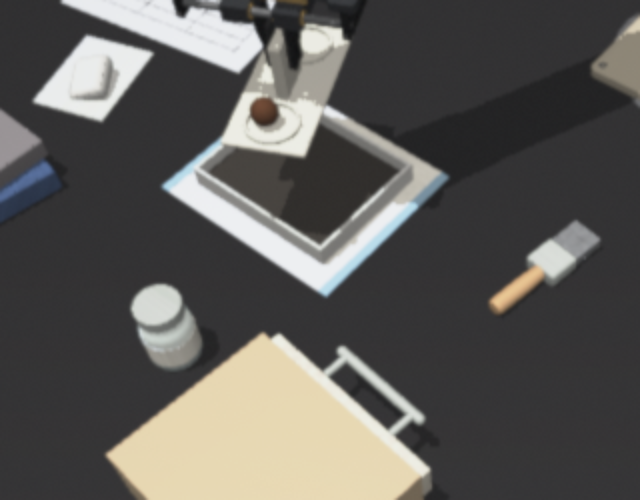

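The gall is still in its pocket at (176,163) in the wrist crop. The tray is over the pan, the drawer is shut, and the jar, beaker and brush are where they started. I'll check that the tray is level and at the right height, then hand in.

Run:
```python
from h import *
W=load('w4');S=load('s4');s=env.get_state();R=Rn.from_quat(s['ee_rot']).as_matrix();p=s['eef_pos']
for nm,y in(('left',-.045),('right',.045)):
    X=p+R@[.095,y,0];X[2]=.156;print(nm,'expect',X,proj(W,X),proj(S,X))
print('tri',tri([(W,234,90),(S,100+304/2,60+156/2)]),tri([(W,414,90),(S,100+223/2,60+142/2)]))
```

```text
left expect [ 0.53503651 -0.19645804  0.156     ] [227.00026368  88.04634949] [251.69610503 137.69100316]
right expect [ 0.57347632 -0.27783606  0.156     ] [413.39966985  88.03601889] [209.13589586 131.17089924]
tri [ 0.53465849 -0.19825697  0.15303073] [ 0.57124956 -0.276748    0.15576256]
```

```bash
python3 -c "
from h import *
print(env.job_done())"
```

```text
the job is handed in; nothing more can be done
None
```

The job is handed in, with no verdict returned: the drawer is shut at its detent, and the tray is held level and still over the middle of the pan, underside about 15 cm up, with the gall in its pocket.

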